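# Swing the case hasp shut and start its crank screw

## Task

Swing the hasp by its red peg fully over the catch of the instrument case, so that its slot sits round the screw. Then take the orange crank handle, turn the screw backward (anticlockwise from above) until you feel it drop into the thread and stop there, then turn it forward one turn from the drop. Finish still holding the handle, keeping the started screw still, and leave the other things on the bench where they are.

Things in the scene. Friction and masses are not known exactly. Their poses are not given: they have to be found in the camera images.
- case: low instrument case fixed to the bench: aluminium body, blue lid (shut, top at 88 mm). A dark ledge on its near (-x) side carries a brass threaded boss with an upright captive crank screw. Origin: on the bench under the screw's axis; +x points from the screw across the lid, z up. Lid: x 33 to 277, y -137 to 137 mm; a black loop stands 22 mm over it at x 210, y 35 to 115 mm.
- screw_axis (a point): point on the upright axis of the screw, at the top face of the brass boss, 92 mm above the bench. The crank handle circles round this axis, 50 mm from it.
- sleeve: orange crank handle, upright cylinder 20 mm across, 40 mm high, 50 mm from the screw axis; origin at its centre, about 172 mm above the bench at the start; the dark crank arm and hub lie 10 mm below its underside. It spins freely on its pin (the gripper need not turn with it) and floats 7 mm up or down on it against a weak spring (0.2 N/mm), so the screw can drop while the handle is held.
- screw_turn (a joint): turning of the screw, rad; grows forward (tightening), clockwise seen from above; falls backward. Starts between 1.5 and 2.5, the handle then on the near (-x) side of the screw. Heading of the handle from the axis in the case's frame: 5.14 minus this value. The drop lies 0.9 to 3.1 rad backward of the start, differing each time.
- screw_lift (a joint): height of the screw, m, up positive; right-hand thread, 7 mm pitch. At the start the screw rests on top of the boss's first thread, 1 to 4 mm below 0; turning backward lifts it slowly to 0, where it falls abruptly by 7 mm (the thread drop); turning forward from there screws it down 7 mm a turn, to about -0.014 one turn after the drop. It sinks by its own weight of about 4.5 N.
- hasp (a joint): steel hasp on the lid, swinging level about an upright pivot; 0 = over the catch, at its stop, its slot round the screw's shank; grows as it swings off, anticlockwise seen from above, to the case's -y side, up to 1.75 rad. Starts between 0.9 and 1.5. It stays where it is left and moves with about 1 N at the peg.
- hasp_pivot (a point): upper end of the hasp's upright pivot, 130 mm from the screw axis along the case's +x, 98 mm above the bench.
- hasp_peg (a point): centre of the red peg on the hasp to move it by: upright cylinder 16 mm across, 30 mm high (98 to 128 mm above the bench), 55 mm from the pivot; with the hasp closed it lies on the line from the pivot to the screw, 75 mm from the screw axis.
- specimen_a: black moulded metal specimen, disc 32 mm across, 20 mm high; a bystander; origin: on its underside, in the middle
- specimen_b: green moulded metal specimen, disc 32 mm across, 20 mm high; a bystander; origin: on its underside, in the middle
- ref_block: steel hardness reference block, disc 60 mm across, 14 mm high; a bystander; origin: on its underside, in the middle
- oil_jar: amber glass jar with white cap, 52 mm across, 85 mm high; a bystander; origin: on its underside, in the middle
- screwdriver: screwdriver 180 mm long, lying on the bench; a bystander; origin: on its underside
- dish: white ceramic dish, 90 mm across, 30 mm high; a bystander; origin: on its underside, in the middle
- slide_box: yellow slide box 50 x 80 x 30 mm lying on the lid; a bystander; origin: on its underside, in the middle

How it is judged:
On the way, in this order (a step that is already met when the one before it is completed fails the run):
1. the hasp is over the catch (within 0.12 rad of its stop) (value of joint hasp below 0.12 rad), for 0.2 s.
2. with the hasp over the catch, the screw has been turned backward and has dropped into the thread's mouth (value of joint hasp below 0.12 rad and value of joint screw_turn below 0.85 rad and value of joint screw_lift between -0.0095 and -0.005 m), for 0.1 s.
At the end, for the whole second after the job is handed in: The hasp is within 0.12 rad of its stop; the screw is screwed in one turn from the drop, give or take about a quarter turn (its height between -12.0 and -15.8 mm), still (under 0.15 rad/s), and the fingers still hold the orange handle (over 1 N); no bystander is more than 30 mm from its start (value of joint hasp below 0.12 rad and value of joint screw_lift between -0.0158 and -0.012 m and value of joint screw_turn between 4.4 and 8 rad and velocity of joint screw_turn between -0.15 and 0.15 rad/s and contact force between the fingers and sleeve above 1 N and distance of each of specimen_a, specimen_b, ref_block, oil_jar, screwdriver, dish, slide_box from where it was at the start of the episode below 0.03 m); the arm keeps its last pose, push and grip.
It fails at once if the screw is wound back well past the drop (over about half a turn) (value of joint screw_turn below -3.2 rad).
It fails at once if a bystander is knocked away (distance of any of specimen_a, specimen_b, ref_block, oil_jar, screwdriver, dish, slide_box from where it was at the start of the episode above 0.04 m).
It also fails if it takes over 72 s, if anything falls off the work surface, if the arm or the gripper's body presses on something with over 40 N, if the wrist force passes 120 N, or if a joint passes its speed limit or range.

## Robot

A 6-joint arm with a two-finger parallel gripper is mounted at the origin on the work surface. World frame = base frame: x ahead of the robot, y to its left, z up, the work surface at z = 0. Lengths are in m, angles in rad, forces in N, time in s.
With the tool pointing down it reaches from about 0.375 to 0.925 m from the base axis. Payload 5.7 kg.
Tool frame: the origin (TCP) lies where the fingers leave the gripper's body, on its centre line; the fingertips stand 80 mm ahead of it and the grasp point (between the pads) lies 61 mm ahead of it; z points along the fingers, y is the line along which they close (so a half turn about z gives the same grasp; the last joint's range is limited). The gripper opens to 88 mm and grips with 3 to 60 N. Pads are 20 mm wide; open, the fingers measure 115 mm over their backs; the gripper's body (75 mm by 178 mm) begins 61 mm behind the grasp point.
Start: joints at [-1.303, 0.359, 1.51, -0, 1.272, -0.115], TCP at [0.224, -0.557, 0.303] pointing down, gripper open.
Joint ranges: [-2.97, 2.97], [-1.01, 2.36], [0.21, 2.38], [-0.96, 4.11], [0.2, 2.71], [-2.98, 2.98]. Speed limits (rad/s): [2.39, 2.39, 3.14, 3.14, 3.14, 3.14].

## Interface

Orientations are given as a unit quaternion [w, x, y, z].
In Python, from station import * gives the robot as it stands. The module is installed in compiled form; this text tells all that it offers.
- The arm moves only by the tool drive_tool, never from a script. Its argument "plan" is a list of rows, each a list of 3 entries, a list of its own where there are three numbers: the turn, a rotation vector about the world's x, y, z in units of 10 degrees (1.0 is 10 degrees), then the shift along the world's x, y, z in units of 25 mm (1.0 is 25 mm), then the opening in per cent of the stroke, from 0 (shut) to 100 (fully open). A call has 1 to 12 rows; each row is the pose to reach, as a shift and turn from the pose commanded when the call began; what a row does not reach only later rows make up. A row lasts 1/8 s, in which the tool goes at most 62.5 mm and 10.7 degrees, less where a joint would pass 70% of its speed; a pose out of reach is approached as far as the arm can. A call with a gripper value outside its range is refused whole. The fingers move at their own pace and stop on an object; "grip_force" is the grip in N (left out, the last holds). Time passes only in rows, so rows that repeat a pose let the fingers close. It gives the time, the measured TCP pose, the force, the opening and the grip force at its end, in the units of the state.
- sense(): the state, without advancing time (a new reading comes with each control period).
- read_camera(name): name is "side" or "top" or "wrist"; returns the picture (420x560x3 uint8, red, green, blue); there is no depth.
- camera_params(name): a dict with "intrinsics" (3x3 intrinsics, pixels), "distortion" ([k1, k2, p1, p2, k3] as OpenCV has them; the pictures are not rectified), "pose" (4x4, takes a point from camera to world coordinates); the wrist camera has in their place "tool_from_camera" (4x4, takes a point from camera to tool coordinates, whose origin is the TCP and whose axes are the flange's). Camera axes: x right, y up, looking along -z (the intrinsics and any distortion apply to the point x, -y, -z); pixel columns grow to the right and rows downward; lengths in m; the calibration is good to about 2 mm. A picture is of the moment at which its call begins: read the wrist's pose just before it. camera_params takes no time and is no camera call.
- hand_in(): hands the job in; it is judged then, once.
The state is a dict: "t": time; "qpos": joint angles; "joint_velocities": joint speeds; "joint_efforts": joint torques, N m; "position": TCP position; "ee_rot": TCP orientation; "wrist_force": force on the tool from outside, world axes, zero at the start; "wrist_torque": the same for the moment, N m; "grip_width": finger opening in m; "gripper_force": force on a finger pad.
Only numpy, scipy, OpenCV 4.12 (cv2) and the standard library are available. Lean on these libraries where they do the work, as an engineer would, in place of code of your own. Each camera call takes 0.05 s, during which the arm holds its last target. There are 200 camera calls.

## Working session

There is one attempt and no reset: what is moved stays moved. The work goes in short steps, Python scripts to look and compute and a tool call to move; the robot and the scene stay as the last step left them, time stands still between calls to the robot, and variables do not carry over. Pictures are saved under pics/ and viewed, at most 10 in all, crops included, and the job is handed in when it is done.

Besides the shell and the picture viewer there is one more tool, called after "Request:" as name(argument=value, ...) on one line, values as JSON. drive_tool: Moves the arm, as the interface text tells. Its arguments: {"type":"object","properties":{"plan":{"type":"array","items":{"type":"array"}},"grip_force":{"type":"number"}},"required":["plan"]}

```bash
mkdir -p pics
python3 - <<'E'
from station import *
import cv2
s=sense();print({k:s[k] for k in('t','position','ee_rot','grip_width')})
for n in('top','side'):
    cv2.imwrite(f'pics/{n}0.png',read_camera(n)[:,:,::-1]);p=camera_params(n);print(n,p)
print(camera_params('wrist'))
E
```

```text
{'t': 0.0, 'position': array([ 0.22391653, -0.5560239 ,  0.30180223]), 'ee_rot': array([-9.44715763e-04,  9.81742658e-01,  1.90211606e-01, -7.90953082e-05]), 'grip_width': 0.08758639082188288}
top {'intrinsics': array([[513.92041619,   0.        , 277.6806169 ],
       [  0.        , 513.92041619, 208.18042514],
       [  0.        ,   0.        ,   1.        ]]), 'distortion': array([-0.1185367,  0.       ,  0.       ,  0.       ,  0.       ]), 'pose': array([[-4.96119671e-04,  9.90105027e-01, -1.40327439e-01,
         4.01563486e-01],
       [-9.99994678e-01, -9.43714931e-04, -3.12312311e-03,
         4.79733976e-02],
       [-3.22464899e-03,  1.40325142e-01,  9.90100225e-01,
         1.32019756e+00],
       [ 0.00000000e+00,  0.00000000e+00,  0.00000000e+00,
         1.00000000e+00]])}
side {'intrinsics': array([[513.33203487,   0.        , 277.7519114 ],
       [  0.        , 513.33203487, 215.72890215],
       [  0.        ,   0.        ,   1.        ]]), 'distortion': array([-0.06179531,  0.        ,  0.        ,  0.        ,  0.        ]), 'pose': array([[-0.79096194,  0.32184848, -0.52037753, -0.17284289],
       [-0.61147879, -0.38556572,  0.6909651 ,  1.01789348],
       [ 0.02174633,  0.86472691,  0.50177133,  0.8373638 ],
       [ 0.        ,  0.        ,  0.        ,  1.        ]])}
{'intrinsics': array([[364.346604  ,   0.        , 282.72088397],
       [  0.        , 364.346604  , 211.59712549],
       [  0.        ,   0.        ,   1.        ]]), 'distortion': array([-0.01338726,  0.        ,  0.        ,  0.        ,  0.        ]), 'tool_from_camera': array([[-3.79766070e-04,  9.57624570e-01,  2.88019163e-01,
         7.91096244e-02],
       [ 9.99999691e-01,  1.65541146e-04,  7.68142235e-04,
         2.99269423e-05],
       [ 6.87912855e-04,  2.88019366e-01, -9.57624337e-01,
        -8.30840188e-02],
       [ 0.00000000e+00,  0.00000000e+00,  0.00000000e+00,
         1.00000000e+00]])}
```

View pics/top0.png

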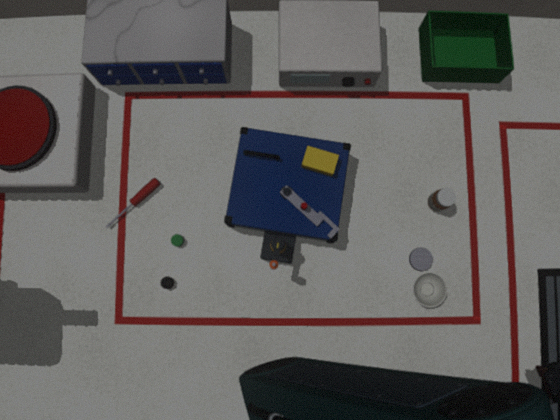

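View pics/side0.png

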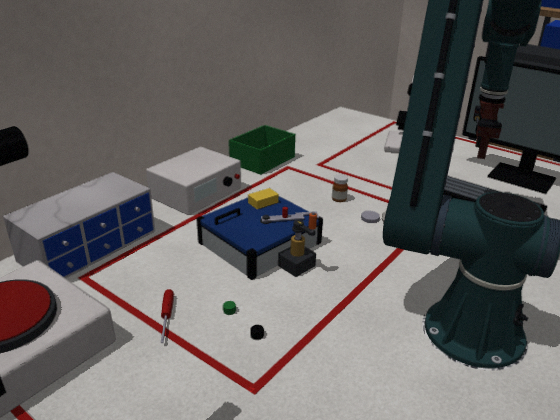

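Top view: handle at about (273,265), screw hub (279,246), peg (304,206), hasp pivot (286,190), lid corners (244,130), (348,146), (334,238) and (229,220). Side view: handle (312,220), peg (285,212). Next I segment and triangulate these.

```bash
cat > h.py <<'E'
import numpy as np,cv2
from scipy.spatial.transform import Rotation as R
from station import *
def pose(n,s=None):
    p=camera_params(n)
    if n!='wrist': return p['pose']
    q=s['ee_rot'];T=np.eye(4);T[:3,:3]=R.from_quat(np.r_[q[1:],q[0]]).as_matrix();T[:3,3]=s['position']
    return T@p['tool_from_camera']
def ray(n,uv,P):
    p=camera_params(n);x=cv2.undistortPoints(np.array([[uv]],float),p['intrinsics'],p['distortion'])[0,0]
    d=P[:3,:3]@np.array([x[0],-x[1],-1]);return P[:3,3],d/np.linalg.norm(d)
def at_z(r,z): return r[0]+r[1]*(z-r[0][2])/r[1][2]
def tri(a,b):
    k=np.linalg.lstsq(np.c_[a[1],-b[1]],b[0]-a[0],rcond=None)[0]
    A=a[0]+k[0]*a[1];B=b[0]+k[1]*b[1];return (A+B)/2,np.linalg.norm(A-B)
def blobs(img,h0,h1,box,smin=130,vmin=60,amin=15):
    hsv=cv2.cvtColor(img,cv2.COLOR_RGB2HSV);h=hsv[...,0].astype(int)
    m=((h>=h0)&(h<=h1) if h0<=h1 else (h>=h0)|(h<=h1))&(hsv[...,1]>smin)&(hsv[...,2]>vmin)
    k=np.zeros_like(m);x0,y0,x1,y1=box;k[y0:y1,x0:x1]=1;m&=k
    n,l,st,c=cv2.connectedComponentsWithStats(m.astype(np.uint8))
    return [(tuple(np.round(c[i],1)),st[i].tolist()) for i in range(1,n) if st[i][4]>=amin]
E
python3 - <<'E'
from h import *
t=cv2.imread('pics/top0.png')[:,:,::-1].copy();s=cv2.imread('pics/side0.png')[:,:,::-1].copy()
for nm,im,box in(('top',t,(255,180,330,285)),('side',s,(270,195,330,270))):
    print(nm,'all',blobs(im,170,20,box,110,50,6))
    for b in ((165,4),(5,20)):print(b,blobs(im,*b,box,110,50,5))
P=pose('top')
for uv in((244,130),(348,146),(334,238),(229,220)):print(at_z(ray('top',uv,P),.088).round(3))
x,y,w,h=220,120,140,175
cv2.imwrite('pics/c.png',np.hstack([cv2.resize(t[195:295,240:340],(400,400),interpolation=2),cv2.resize(s[190:290,250:350],(400,400),interpolation=2)])[:,:,::-1])
E
```

```text
top all [((np.float64(303.5), np.float64(205.5)), [301, 203, 6, 6, 32]), ((np.float64(273.5), np.float64(263.6)), [270, 260, 8, 9, 48])]
(165, 4) [((np.float64(303.6), np.float64(205.4)), [301, 203, 6, 6, 33])]
(5, 20) [((np.float64(273.5), np.float64(263.6)), [270, 260, 8, 9, 48])]
side all [((np.float64(284.7), np.float64(211.9)), [283, 207, 5, 11, 47]), ((np.float64(312.1), np.float64(220.7)), [308, 213, 9, 16, 110]), ((np.float64(296.8), np.float64(246.0)), [290, 235, 15, 21, 205])]
(165, 4) [((np.float64(284.4), np.float64(211.9)), [282, 207, 6, 11, 53])]
(5, 20) [((np.float64(312.2), np.float64(220.9)), [308, 213, 9, 16, 106]), ((np.float64(296.8), np.float64(246.0)), [290, 235, 15, 21, 205])]
[0.772 0.135 0.088]
[ 0.731 -0.122  0.088]
[ 0.504 -0.084  0.088]
[0.547 0.17  0.088]
```

View pics/c.png

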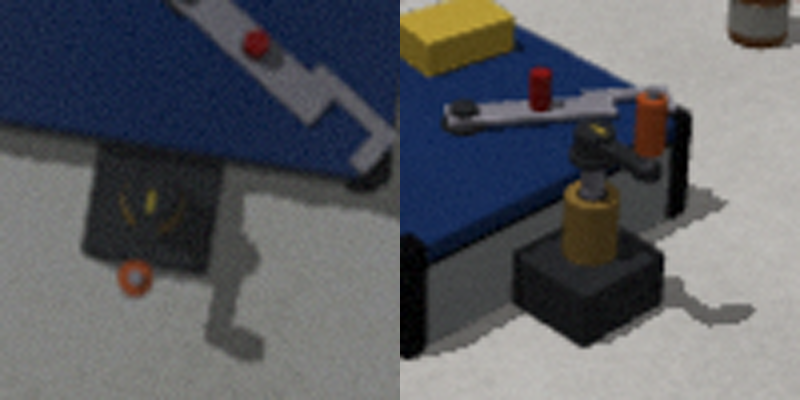

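The crops show the handle, peg, hasp pivot and hub clearly: the hub's yellow mark is at top (278,245.5) and side (300,222.5), and the boss top is at side (298.2,237.5).

Run:
```python
from h import *
T,S=pose('top'),pose('side')
f=lambda a,b:tri(ray('top',a,T),ray('side',b,S))
for n,a,b in(('handle',(273.6,263.8),(312.1,220.7)),('peg',(303.5,205.5),(284.7,211.9)),('hub',(278,245.5),(300,222.5)),('pivot',(286,190.5),(265.5,217))):
    print(n,*[np.round(v,4) for v in f(a,b)])
print('boss',at_z(ray('side',(298.2,237.5),S),.092).round(4))
print('handle@.19',at_z(ray('top',(273.6,263.8),T),.19),'peg@.128',at_z(ray('top',(303.5,205.5),T),.128),'pivot@.098',at_z(ray('top',(286,190.5),T),.1))
print('side handle@.172',at_z(ray('side',(312.1,220.7),S),.172),'peg .113',at_z(ray('side',(284.7,211.9),S),.113))
```

```text
handle [0.4387 0.0604 0.1682] 0.0016
peg [ 0.5782 -0.0101  0.1122] 0.0021
hub [0.4818 0.0508 0.1418] 0.0008
pivot [0.6162 0.0308 0.0997] 0.0033
boss [0.486  0.0488 0.092 ]
handle@.19 [0.43869327 0.06053885 0.19      ] peg@.128 [ 0.57682516 -0.00881755  0.128     ] pivot@.098 [0.61752053 0.03175058 0.1       ]
side handle@.172 [0.43448263 0.06547201 0.172     ] peg .113 [ 0.57646285 -0.00950237  0.113     ]
```

Request:
drive_tool(plan=[[[0,0,0],[1.3,2,0],50],[[0,0,0],[2.6,4,0],50],[[0,0,0],[3.9,6,0],50],[[0,0,0],[5.2,8,0],50],[[0,0,0],[6.5,10,0],50],[[0,0,0],[7.8,12,0],50],[[0,0,0],[9.1,14,0],50],[[0,0,0],[10.4,16,0],50],[[0,0,0],[11.7,18,0],50],[[0,0,0],[13,20,0],50],[[0,0,0],[13.2,21.8,0],50],[[0,0,0],[13.2,21.8,0],50]])

```text
t: 1.6
position: [0.554, -0.0086, 0.3021]
ee_rot: [-0.001, 0.981, 0.192, -0.0]
wrist_force: [-0.1, -0.2, 0.4]
grip_width: 0.0438
gripper_force: 0.0
```

Run:
```python
from h import *
s=sense();im=read_camera('wrist');cv2.imwrite('pics/w1.png',im[:,:,::-1]);P=pose('wrist',s)
print(s['position'],s['ee_rot'],s['wrist_force'],s['t'])
for b in((165,4),(5,20)):
  for c,st in blobs(im,*b,(0,0,560,420),110,50,60):
    r=ray('wrist',c,P);print(b,c,st,at_z(r,.128)[:2].round(4),at_z(r,.113)[:2].round(4),at_z(r,.172)[:2].round(4))
```

```text
[ 0.55401887 -0.0086168   0.30206644] [-6.13514209e-04  9.81333385e-01  1.92312678e-01 -4.95616198e-04] [-0.14366036 -0.20474196  0.38708332] 1.6
(165, 4) (np.float64(297.3), np.float64(180.6)) [287, 167, 22, 27, 451] [ 0.5809 -0.0085] [ 0.5782 -0.0103] [ 0.5888 -0.0035]
(165, 4) (np.float64(223.9), np.float64(258.9)) [214, 250, 19, 20, 171] [0.5032 0.0199] [0.4959 0.0198] [0.5244 0.0201]
(165, 4) (np.float64(356.2), np.float64(295.1)) [333, 250, 46, 90, 1027] [ 0.5134 -0.0876] [ 0.5067 -0.0939] [ 0.5329 -0.069 ]
(165, 4) (np.float64(205.7), np.float64(303.3)) [187, 264, 41, 76, 780] [0.4612 0.0205] [0.4515 0.0205] [0.4897 0.0206]
(165, 4) (np.float64(34.9), np.float64(304.1)) [0, 286, 75, 37, 1000] [0.4079 0.1479] [0.3951 0.1553] [0.4454 0.1262]
(165, 4) (np.float64(305.1), np.float64(395.7)) [235, 378, 127, 42, 1409] [ 0.4073 -0.089 ] [ 0.3944 -0.0954] [ 0.445  -0.0702]
(5, 20) (np.float64(212.6), np.float64(228.4)) [202, 215, 19, 29, 127] [0.5234 0.036 ] [0.5173 0.0369] [0.5412 0.0335]
(5, 20) (np.float64(346.3), np.float64(269.8)) [333, 251, 28, 45, 215] [ 0.5304 -0.071 ] [ 0.524
[... 180 characters left out ...]
loat64(316.1)) [349, 289, 32, 51, 404] [ 0.499  -0.1029] [ 0.4915 -0.1102] [ 0.521  -0.0817]
(5, 20) (np.float64(186.6), np.float64(330.4)) [166, 294, 47, 79, 487] [0.4314 0.027 ] [0.4199 0.0273] [0.4649 0.026 ]
(5, 20) (np.float64(176.0), np.float64(383.3)) [171, 371, 13, 24, 107] [0.3771 0.0193] [0.3625 0.0192] [0.4199 0.0196]
(5, 20) (np.float64(428.6), np.float64(416.9)) [390, 415, 81, 5, 256] [ 0.4271 -0.2006] [ 0.4154 -0.2136] [ 0.4614 -0.1627]
(5, 20) (np.float64(486.2), np.float64(416.8)) [472, 414, 30, 6, 97] [ 0.4464 -0.2488] [ 0.4358 -0.2645] [ 0.4774 -0.2026]
(5, 20) (np.float64(511.4), np.float64(416.4)) [501, 414, 23, 6, 78] [ 0.4552 -0.2697] [ 0.4452 -0.2867] [ 0.4847 -0.22  ]
```

View pics/w1.png

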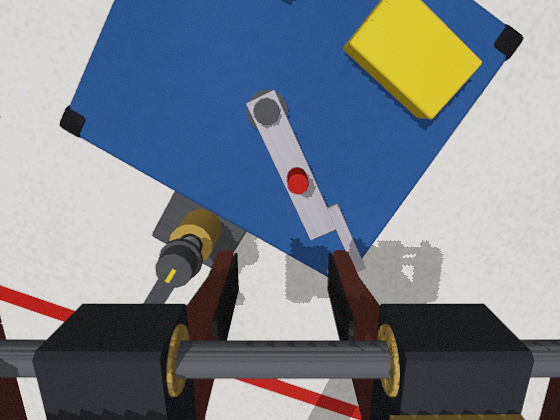

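The peg at (297,181) comes out at (0.579, -0.010), which agrees with the triangulation. Next I descend onto it and close with a light grip.

Request:
drive_tool(plan=[[[0,0,0],[1,0,0],50],[[0,0,0],[1,0,0],50],[[0,0,0],[1,0,-2],50],[[0,0,0],[1,0,-3.5],45],[[0,0,0],[1,0,-4.3],45],[[0,0,0],[1,0,-4.8],45],[[0,0,0],[1,0,-4.8],10],[[0,0,0],[1,0,-4.8],10],[[0,0,0],[1,0,-4.8],10],[[0,0,0],[1,0,-4.8],10]], grip_force=8)

```text
t: 2.9
position: [0.5798, -0.0115, 0.1837]
ee_rot: [0.0, 0.982, 0.19, 0.001]
wrist_force: [1.1, 0.7, 4.9]
grip_width: 0.0155
gripper_force: 8.0
```

Run:
```python
from h import *
im=cv2.imread('pics/w1.png')
s={'position':np.array([0.55401887,-0.0086168,0.30206644]),'ee_rot':np.array([-6.13514209e-04,9.81333385e-01,1.92312678e-01,-4.95616198e-04])}
P=pose('wrist',s)
print('pivot',at_z(ray('wrist',(267,110),P),.1)[:2],'boss',at_z(ray('wrist',(195,237),P),.092)[:2],'hub',at_z(ray('wrist',(173,274),P),.145)[:2])
```

```text
pivot [0.61723159 0.03044382] boss [0.49570393 0.04957395] hub [0.48607902 0.0503189 ]
```

Request:
drive_tool(plan=[[[0,0,0],[0,0,0.08],10],[[0,0,0],[-0.21,0.22,0.1],10],[[0,0,0],[-0.43,0.54,0.1],10],[[0,0,0],[-0.6,0.88,0.1],10],[[0,0,0],[-0.7,1.25,0.1],10],[[0,0,0],[-0.73,1.64,0.1],10],[[0,0,0],[-0.71,1.94,0.1],10],[[0,0,0],[-0.68,2.09,0.1],10],[[0,0,0],[-0.68,2.09,0.1],10],[[0,0,0],[-0.68,2.09,0.1],10]])

```text
t: 4.15
position: [0.5616, 0.0393, 0.1852]
ee_rot: [0.001, 0.982, 0.191, -0.001]
wrist_force: [-3.1, -9.7, -3.2]
grip_width: 0.0157
gripper_force: 8.0
```

Request:
drive_tool(plan=[[[0,0,0],[0,0,0],45],[[0,0,0],[0,0,0],45],[[0,0,0],[0,0,1],45],[[0,0,0],[0,0,3],50],[[0,0,0],[0,0,5.2],50],[[0,0,0],[-2,0.3,5.2],50],[[0,0,0],[-3.8,0.6,5.2],50],[[0,0,0],[-3.8,0.6,5.2],50],[[0,0,0],[-3.8,0.6,5.2],50]])

```text
t: 5.28
position: [0.4684, 0.056, 0.316]
ee_rot: [0.0, 0.982, 0.19, 0.002]
wrist_force: [0.7, -0.7, -0.3]
grip_width: 0.044
gripper_force: 0.0
```

Run:
```python
from h import *
s=sense();im=read_camera('wrist');cv2.imwrite('pics/w2.png',im[:,:,::-1]);P=pose('wrist',s)
print(s['position'],s['wrist_force'],s['t'])
for b in((170,3),(5,20)):
  for c,st in blobs(im,*b,(0,0,560,420),160,90,100):
    r=ray('wrist',c,P);print(b,c,st,at_z(r,.113)[:2].round(4),at_z(r,.172)[:2].round(4),at_z(r,.192)[:2].round(4))
```

```text
[0.46836133 0.05598634 0.31596589] [ 0.70696039 -0.67313611 -0.33429379] 5.275
(170, 3) (np.float64(351.4), np.float64(100.8)) [338, 90, 26, 22, 430] [0.5625 0.0382] [0.5582 0.048 ] [0.5567 0.0513]
(170, 3) (np.float64(97.6), np.float64(254.9)) [0, 213, 202, 84, 3007] [0.3677 0.1858] [0.4036 0.1651] [0.4157 0.1581]
(170, 3) (np.float64(284.0), np.float64(320.7)) [234, 298, 105, 43, 1414] [0.3678 0.0143] [0.4036 0.029 ] [0.4157 0.0339]
(170, 3) (np.float64(532.2), np.float64(407.3)) [522, 399, 21, 17, 234] [ 0.3674 -0.2503] [ 0.4033 -0.1811] [ 0.4155 -0.1577]
(5, 20) (np.float64(260.9), np.float64(261.9)) [245, 240, 31, 49, 989] [0.4139 0.0542] [0.4402 0.0607] [0.4491 0.0628]
```

View pics/w2.png

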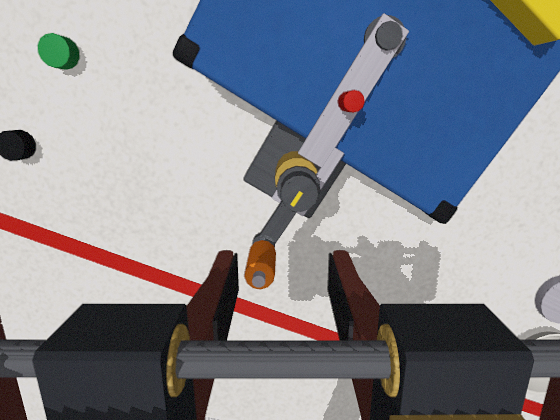

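Hasp is closed round the screw (peg at (351,101), hub at (296,190)); the handle at (261,262) comes out at (0.440, 0.0607). Next is the grasp.

Request:
drive_tool(plan=[[[0,0,0],[-1.1,0.2,0],50],[[0,0,0],[-1.1,0.2,0],50],[[0,0,0],[-1.1,0.2,-1.5],50],[[0,0,0],[-1.1,0.2,-2.6],50],[[0,0,0],[-1.1,0.2,-3.3],50],[[0,0,0],[-1.1,0.2,-3.3],10],[[0,0,0],[-1.1,0.2,-3.3],10],[[0,0,0],[-1.1,0.2,-3.3],10],[[0,0,0],[-1.1,0.2,-3.3],10],[[0,0,0],[-1.1,0.2,-3.3],10]], grip_force=25)

```text
t: 6.58
position: [0.4406, 0.0606, 0.2333]
ee_rot: [0.0, 0.982, 0.19, 0.001]
wrist_force: [2.3, -1.2, -0.6]
grip_width: 0.0192
gripper_force: 25.0
```

```bash
cat > circ.py <<'E'
import numpy as np,sys
# c x y, radius, headings deg..., start heading: shifts in 25 mm units from commanded start
def rows(h0,hs,r=.05):
    a=np.radians(h0);p0=r*np.array([np.cos(a),np.sin(a)])
    for h in hs:
        b=np.radians(h);d=(r*np.array([np.cos(b),np.sin(b)])-p0)/.025;print(h,d.round(2))
h0,h1,n=map(float,sys.argv[1:4]);rows(h0,np.linspace(h0,h1,int(n)+1)[1:])
E
python3 circ.py 168 228 10
python3 -c "
from station import sense
s=sense();print(s['position'],s['wrist_force'],s['wrist_torque'])"
```

```text
174.0 [-0.03 -0.21]
180.0 [-0.04 -0.42]
186.0 [-0.03 -0.62]
192.0 [ 0.   -0.83]
198.0 [ 0.05 -1.03]
204.0 [ 0.13 -1.23]
210.0 [ 0.22 -1.42]
216.0 [ 0.34 -1.59]
222.0 [ 0.47 -1.75]
228.0 [ 0.62 -1.9 ]
[0.4405632  0.06062192 0.23326725] [ 2.28105009 -1.19608724 -0.64479978] [-0.10147738 -0.38192292  0.01555069]
```

Request:
drive_tool(plan=[[[0,0,0],[-0.03,-0.21,0],10],[[0,0,0],[-0.04,-0.42,0],10],[[0,0,0],[-0.03,-0.62,0],10],[[0,0,0],[0,-0.83,0],10],[[0,0,0],[0.05,-1.03,0],10],[[0,0,0],[0.13,-1.23,0],10],[[0,0,0],[0.22,-1.42,0],10],[[0,0,0],[0.34,-1.59,0],10],[[0,0,0],[0.34,-1.59,0],10],[[0,0,0],[0.34,-1.59,0],10]])

```text
t: 7.82
position: [0.4498, 0.0211, 0.2332]
ee_rot: [-0.0, 0.982, 0.19, 0.002]
wrist_force: [6.6, 3.1, -0.2]
grip_width: 0.02
gripper_force: 25.0
```

```bash
python3 circ.py 216 246 6
python3 -c "
from station import sense
import numpy as np
s=sense();print(s['position'],s['wrist_force'],s['wrist_torque'],s['grip_width']);d=s['position'][:2]-[.4875,.0505];print(np.hypot(*d),np.degrees(np.arctan2(*d[::-1]))%360)"
```

```text
221.0 [ 0.11 -0.14]
226.0 [ 0.23 -0.26]
231.0 [ 0.36 -0.38]
236.0 [ 0.5  -0.48]
241.0 [ 0.65 -0.57]
246.0 [ 0.8  -0.65]
[0.44981588 0.02113918 0.23322799] [ 6.64968384  3.14968698 -0.24874924] [ 0.70567916 -1.03247418 -0.03063838] 0.019951381311302682
0.04777186101348197 217.9232212173713
```

Request:
drive_tool(plan=[[[0,0,0],[0.14,-0.12,0],10],[[0,0,0],[0.26,-0.24,0],10],[[0,0,0],[0.39,-0.36,0],10],[[0,0,0],[0.39,-0.36,0],10]])

```text
t: 8.32
position: [0.4586, 0.0123, 0.2328]
ee_rot: [-0.001, 0.982, 0.19, 0.001]
wrist_force: [3.9, 5.3, -0.0]
grip_width: 0.0196
gripper_force: 25.0
```

Request:
drive_tool(plan=[[[0,0,0],[0.14,-0.1,0],10],[[0,0,0],[0.28,-0.19,0],10],[[0,0,0],[0.43,-0.27,0],10],[[0,0,0],[0.43,-0.27,0],10]])

```text
t: 8.82
position: [0.4687, 0.006, 0.2326]
ee_rot: [-0.001, 0.982, 0.19, 0.0]
wrist_force: [3.5, 5.8, 0.0]
grip_width: 0.0193
gripper_force: 25.0
```

```bash
python3 circ.py 246 306 12
python3 -c "
from station import sense
import numpy as np
s=sense();print(s['position'],s['wrist_force'],s['wrist_torque'],s['grip_width']);d=s['position'][:2]-[.4895,.0515];print(np.hypot(*d),np.degrees(np.arctan2(*d[::-1]))%360)"
```

```text
251.0 [ 0.16 -0.06]
256.0 [ 0.33 -0.11]
261.0 [ 0.5  -0.15]
266.0 [ 0.67 -0.17]
271.0 [ 0.85 -0.17]
276.0 [ 1.02 -0.16]
281.0 [ 1.2  -0.14]
286.0 [ 1.36 -0.1 ]
291.0 [ 1.53 -0.04]
296.0 [1.69 0.03]
301.0 [1.84 0.11]
306.0 [1.99 0.21]
[0.46873863 0.00602905 0.23258607] [3.52828707 5.78759369 0.04594844] [ 1.06970258 -0.58790549 -0.05402595] 0.019342146043727745
0.049986417166691124 245.45925480080402
```

Request:
drive_tool(plan=[[[0,0,0],[0.16,-0.03,0],10],[[0,0,0],[0.33,-0.08,0],10],[[0,0,0],[0.33,-0.08,0],10]])

```text
t: 9.2
position: [0.477, 0.0033, 0.2325]
ee_rot: [-0.0, 0.982, 0.19, -0.0]
wrist_force: [2.1, 4.7, 1.2]
grip_width: 0.0195
gripper_force: 25.0
```

Request:
drive_tool(plan=[[[0,0,0],[0.17,-0.03,0],10],[[0,0,0],[0.34,-0.05,0],10],[[0,0,0],[0.34,-0.05,0],10]])

```text
t: 9.57
position: [0.4857, 0.0018, 0.2326]
ee_rot: [0.0, 0.982, 0.19, 0.0]
wrist_force: [-0.3, 5.3, 0.5]
grip_width: 0.0198
gripper_force: 25.0
```

Request:
drive_tool(plan=[[[0,0,0],[0.17,0,0],10],[[0,0,0],[0.35,0.02,0],10],[[0,0,0],[0.35,0.02,0],10]])

```text
t: 9.95
position: [0.4949, 0.0021, 0.2328]
ee_rot: [0.0, 0.982, 0.19, 0.0]
wrist_force: [1.0, 0.6, 0.7]
grip_width: 0.0195
gripper_force: 25.0
```

Request:
drive_tool(plan=[[[0,0,0],[0.17,0.03,0],10],[[0,0,0],[0.34,0.07,0],10],[[0,0,0],[0.34,0.07,0],10]])

```text
t: 10.32
position: [0.5035, 0.0039, 0.2327]
ee_rot: [0.0, 0.982, 0.19, 0.001]
wrist_force: [1.6, -2.3, -0.9]
grip_width: 0.0197
gripper_force: 25.0
```

Run:
```python
from h import *
f=[]
for i in range(8):
    im=read_camera('side');f.append(sense()['wrist_force'])
print(np.mean(f,0),np.std(f,0))
s0=cv2.imread('pics/side0.png')
cv2.imwrite('pics/s1.png',np.hstack([cv2.resize(s0[190:290,250:350],(400,400),interpolation=2),cv2.resize(im[190:290,250:350,::-1],(400,400),interpolation=2)]))
```

```text
[ 1.62017212 -3.8203143  -1.06575972] [0.4025581  0.88517206 0.29269305]
```

View pics/s1.png

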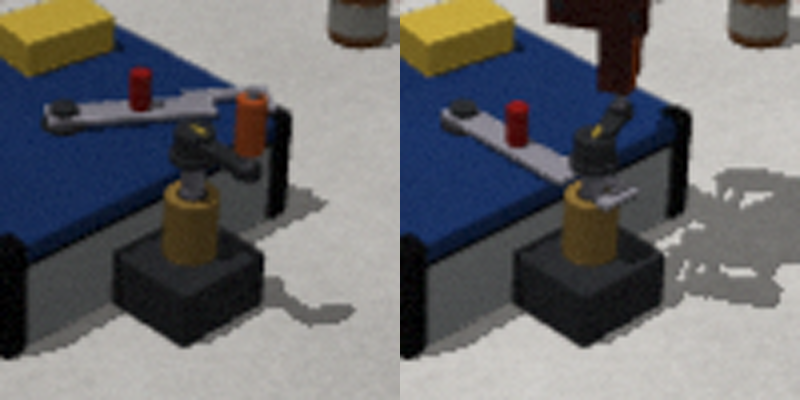

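The hub sits about 5 mm lower and the vertical force fell by about 1.7 N at a screw turn of about 0, so the screw has dropped. Next is one forward (clockwise) turn, following it down.

Run:
```python
import numpy as np
c=np.array([.5025,.0038]);A=np.array([.4895,.0515])
for k in range(4):
    o=[]
    for i in range(1,11):
        h=286-90*k-9*i;a=np.radians(h);p=A+.05*np.array([np.cos(a),np.sin(a)]);o.append([*((p-c)/.025).round(2),round(-.0095*i,2)])
    print(h,o);c=c+np.array(o[-1][:2])*.025
```

```text
196 [[np.float64(-0.28), np.float64(-0.08), -0.01], [np.float64(-0.59), np.float64(-0.09), -0.02], [np.float64(-0.9), np.float64(-0.06), -0.03], [np.float64(-1.2), np.float64(0.03), -0.04], [np.float64(-1.49), np.float64(0.16), -0.05], [np.float64(-1.75), np.float64(0.33), -0.06], [np.float64(-1.98), np.float64(0.54), -0.07], [np.float64(-2.18), np.float64(0.79), -0.08], [np.float64(-2.33), np.float64(1.06), -0.09], [np.float64(-2.44), np.float64(1.36), -0.1]]
106 [[np.float64(-0.07), np.float64(0.3), -0.01], [np.float64(-0.08), np.float64(0.62), -0.02], [np.float64(-0.04), np.float64(0.93), -0.03], [np.float64(0.04), np.float64(1.23), -0.04], [np.float64(0.17), np.float64(1.52), -0.05], [np.float64(0.34), np.float64(1.78), -0.06], [np.float64(0.56), np.float64(2.01), -0.07], [np.float64(0.8), np.float64(2.21), -0.08], [np.float64(1.07), np.float64(2.36), -0.09], [np.float64(1.37), np.float64(2.47), -0.1]]
16 [[np.float64(0.31), np.float64(0.06), -0.01], [np.float64(0.62), np.float64(0.08), -0.02], [np.float64(0.93), np.float64(0.04), -0.03], [np.float64(1.23), np.float64(-0.04), -0.04], [np.float64(1.52), np.float64(-0.17), -0.05], [np.float64(1.78), np.float64(-0.35), -0.06], [np.float64(2.01), np.float64(-0.56), -0.07], [np.float64(2.21), np.float64(-0.8), -0.08], [np.float64(2.36), np.float64(-1.08), -0.09], [np.float64(2.47), np.float64(-1.37), -0.1]]
-74 [[np.float64(0.07), np.float64(-0.31), -0.01], [np.float64(0.08), np.float64(-0.62), -0.02], [np.float64(0.04), np.float64(-0.93), -0.03], [np.float64(-0.04), np.float64(-1.24), -0.04], [np.float64(-0.17), np.float64(-1.52), -0.05], [np.float64(-0.34), np.float64(-1.78), -0.06], [np.float64(-0.56), np.float64(-2.01), -0.07], [np.float64(-0.8), np.float64(-2.21), -0.08], [np.float64(-1.07), np.float64(-2.36), -0.09], [np.float64(-1.37), np.float64(-2.47), -0.1]]
```

Request:
drive_tool(plan=[[[0,0,0],[-0.28,-0.08,-0.01],10],[[0,0,0],[-0.59,-0.09,-0.02],10],[[0,0,0],[-0.9,-0.06,-0.03],10],[[0,0,0],[-1.2,0.03,-0.04],10],[[0,0,0],[-1.49,0.16,-0.05],10],[[0,0,0],[-1.75,0.33,-0.06],10],[[0,0,0],[-1.98,0.54,-0.07],10],[[0,0,0],[-2.18,0.79,-0.08],10],[[0,0,0],[-2.33,1.06,-0.09],10],[[0,0,0],[-2.44,1.36,-0.1],10]])

```text
t: 11.98
position: [0.4417, 0.0386, 0.2302]
ee_rot: [0.0, 0.982, 0.19, 0.0]
wrist_force: [2.5, -0.3, -1.0]
grip_width: 0.0196
gripper_force: 25.0
```

Request:
drive_tool(plan=[[[0,0,0],[-0.07,0.3,-0.01],10],[[0,0,0],[-0.08,0.62,-0.02],10],[[0,0,0],[-0.04,0.93,-0.03],10],[[0,0,0],[0.04,1.23,-0.04],10],[[0,0,0],[0.17,1.52,-0.05],10],[[0,0,0],[0.34,1.78,-0.06],10],[[0,0,0],[0.56,2.01,-0.07],10],[[0,0,0],[0.8,2.21,-0.08],10],[[0,0,0],[1.07,2.36,-0.09],10],[[0,0,0],[1.37,2.47,-0.1],10]])

```text
t: 13.22
position: [0.4753, 0.0998, 0.2272]
ee_rot: [0.0, 0.982, 0.19, -0.001]
wrist_force: [-0.1, -6.1, -0.1]
grip_width: 0.0197
gripper_force: 25.0
```

Tracking well, so I continue with the second half turn.

Request:
drive_tool(plan=[[[0,0,0],[0.31,0.06,-0.01],10],[[0,0,0],[0.62,0.08,-0.02],10],[[0,0,0],[0.93,0.04,-0.03],10],[[0,0,0],[1.23,-0.04,-0.04],10],[[0,0,0],[1.52,-0.17,-0.05],10],[[0,0,0],[1.78,-0.35,-0.06],10],[[0,0,0],[2.01,-0.56,-0.07],10],[[0,0,0],[2.21,-0.8,-0.08],10],[[0,0,0],[2.36,-1.08,-0.09],10],[[0,0,0],[2.47,-1.37,-0.1],10]])

```text
t: 14.48
position: [0.5382, 0.0652, 0.2253]
ee_rot: [-0.0, 0.982, 0.19, 0.0]
wrist_force: [-0.5, -0.2, -0.8]
grip_width: 0.0193
gripper_force: 25.0
```

Request:
drive_tool(plan=[[[0,0,0],[0.07,-0.31,-0.01],10],[[0,0,0],[0.08,-0.62,-0.02],10],[[0,0,0],[0.04,-0.93,-0.03],10],[[0,0,0],[-0.04,-1.24,-0.04],10],[[0,0,0],[-0.17,-1.52,-0.05],10],[[0,0,0],[-0.34,-1.78,-0.06],10],[[0,0,0],[-0.56,-2.01,-0.07],10],[[0,0,0],[-0.8,-2.21,-0.08],10],[[0,0,0],[-1.07,-2.36,-0.09],10],[[0,0,0],[-1.37,-2.47,-0.1],10],[[0,0,0],[-1.37,-2.47,-0.1],10],[[0,0,0],[-1.37,-2.47,-0.1],10]])

```text
t: 15.98
position: [0.503, 0.0037, 0.2225]
ee_rot: [0.0, 0.982, 0.19, -0.0]
wrist_force: [0.3, -3.9, -0.1]
grip_width: 0.0194
gripper_force: 25.0
```

Run:
```python
from h import *
f=[]
for i in range(4):
    im=read_camera('side');s=sense();f.append(s['wrist_force'])
print(np.mean(f,0),s['position'],s['joint_velocities'].round(3),s['t'],s['gripper_force'])
s0=cv2.imread('pics/side0.png')
cv2.imwrite('pics/s2.png',np.hstack([cv2.resize(s0[190:290,250:350],(400,400),interpolation=2),cv2.resize(im[190:290,250:350,::-1],(400,400),interpolation=2)]))
```

```text
[ 0.06768345 -3.87282818 -0.20855239] [0.50349055 0.00387613 0.22261276] [ 0.001  0.001  0.001  0.    -0.    -0.   ] 16.175 25.00004678964615
```

View pics/s2.png

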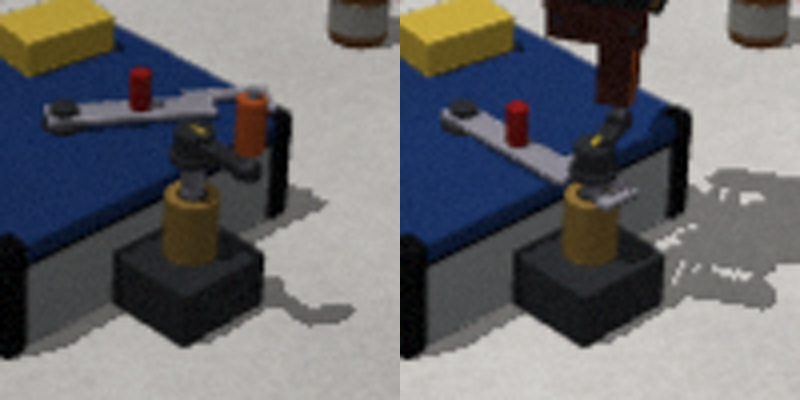

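The hub is about 7 mm lower again (yellow mark down 10 crop px), the hasp is closed, and the handle is held still.

```bash
python3 -c "
from station import *
print(hand_in())"
```

```text
the job is handed in; nothing more can be done
None
```

I closed the hasp over the catch, backed the screw off until it dropped into the thread, turned it forward one full turn from there, and handed the job in still holding the handle; hand-in returned no verdict.

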